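# Open the instrument case and stack the loose cup away

### The arm

A 6-joint arm with a two-finger parallel gripper is mounted at the origin on a cart in front of the work surface, level with it; the furniture and walls round the work are solid. World frame = base frame: x ahead of the robot, y to its left, z up, the work surface at z = 0. Lengths are in m, angles in rad, forces in N, time in s.
With the tool pointing down it reaches from about 0.35 to 0.975 m from the base axis. Payload 4.9 kg.
Tool frame: the origin (TCP) lies at the very end of the fingers, on their centre line; the grasp point (between the pads) lies 19 mm behind it; z points along the fingers, y is the line along which they close (so a half turn about z gives the same grasp; the last joint's range is limited). The gripper opens to 85 mm and grips with 20 to 120 N. Pads are 22 mm wide; open, the fingers measure 114 mm over their backs; the gripper's body (76 mm by 85 mm) begins 54 mm behind the grasp point. The pads swing forward as they close: fully open they stand 13 mm farther back than shut.
Start: joints at [-1.282, 0.053, 1.613, -0, 1.476, -0.119], TCP at [0.248, -0.574, 0.231] pointing down, gripper open.
Joint ranges: [-3.01, 3.01], [-1.01, 2.22], [0.06, 2.58], [-1.02, 4.17], [0.09, 2.62], [-3.14, 3.14]. Speed limits (rad/s): [2.57, 2.57, 3.14, 3.14, 3.14, 3.14].

### API

Orientations are given as a rotation vector (axis times angle).
In Python, from station import get_obs, optics, ctrl gives the robot as it stands.
- The arm moves only by the shell command python3 -m pendant 'ROWS' [FORCE]. ROWS is JSON, a list of rows, each a list of 3 entries, a list of its own where there are three numbers: the shift along the tool's x, y, z in mm, then the turn, a rotation vector about the tool's x, y, z in rad, then the opening, from 0 (shut) to 1 (fully open). A call has 1 to 12 rows; each row shifts and turns the commanded pose from where the row before left it, along the tool's axes as they then stand; what a row does not reach is not made up. A row lasts 1/12 s, in which the tool goes at most 41.7 mm and 7.16 degrees, less where a joint would pass 70% of its speed; a pose out of reach is approached as far as the arm can. A call is refused whole if a number of a shift passes 41.7 or a number of a turn 0.125, either way. A call with a gripper value outside its range is refused whole. The fingers move at their own pace and stop on an object; FORCE is the grip in N (left out, the last holds). Time passes only in rows, so rows that do not move let the fingers close. It gives the time, the measured TCP pose, the force, the opening and the grip force at its end, in the units of the state.
- get_obs(): the state, without advancing time (a new reading comes with each control period).
- optics.get_image(name): name is "side" or "top" or "wrist"; returns the picture (420x560x3 uint8, red, green, blue); there is no depth.
- optics.camera_model(name): a dict with "fx", "fy", "cx", "cy" (pixels), "cam_to_world" (4x4, takes a point from camera to world coordinates). Camera axes: x right, y up, looking along -z (the intrinsics and any distortion apply to the point x, -y, -z); pixel columns grow to the right and rows downward; lengths in m; the calibration is good to about 2 mm. A picture is of the moment at which its call begins: read the wrist's pose just before it. camera_model takes no time and is no camera call; for the wrist camera it gives the pose at the moment of the call.
- ctrl.finish_job(): hands the job in; it is judged then, once.
The state is a dict: "t": time; "q": joint angles; "dq": joint speeds; "effort": joint torques, N m; "tool_pos": TCP position; "tool_rot": TCP orientation; "contact_force": force on the tool from outside, world axes, zero at the start; "wrist_torque": the same for the moment, N m; "opening": finger opening in m; "grip_force": force on a finger pad.
Only numpy, scipy, OpenCV 4.12 (cv2) and the standard library are available. Lean on these libraries where they do the work, as an engineer would, in place of code of your own. Each camera call takes 0.05 s, during which the arm holds its last target. There are 200 camera calls.

### The job

Lift the hinged lid of the aluminium case (it has a lifting tab at the front) and swing it back until it rests open on its stop. Then put the steel cup that stands on the table away: nest it upright, fully home, in the matching cup that stands inside the case, leave the case open, and leave the things lying about on the table where they are.

Things in the scene. Friction and masses are not known exactly. Their poses are not given: they have to be found in the camera images.
- case: Low aluminium instrument case, black corners, fixed on the table, turned up to 0.25 rad; outside 150 (x) x 240 (y) x 70 mm high without lid, walls and floor 6 mm. Origin: centre of its underside; z up, +x points to the hinge side (away from the robot), -x is the front with the tab. Inside: a steel cup and, along the hinge side, a slide carton 31 x 82 x 32 mm.
- case_lid (a joint): Lid hinge, rad: 0 shut, grows as it opens, 1.85 open on its stop, leaning back past vertical. Nearly frictionless: the lid falls shut below about 1.4 and falls open beyond about 1.5. The lid is a shallow tray 150 x 240 mm, 25 mm high, open side down, 350 g; about 2 N at the tab lifts it.
- lid_tab (a point): Middle of the lower front edge of the black plastic lifting tab in the middle of the lid's front: 50 mm wide (y), stands out 22 mm (x) in front of the case, 10 mm thick. Shut, this point is 70 mm above the table, with nothing below it: a finger can reach under from the front. It is 172 mm from the hinge line and turns with the lid; shut, its axes are the case's.
- lid_hinge (a point): Middle of the lid's hinge line, which runs along the case's y axis on the top rear edge, 70 mm above the table.
- case_cup: Steel stacking cup upright on the floor of the case, hidden until the lid is open, 90 g: 54 mm high, foot 40 mm across, 54 mm across at 32 mm height, above that an upright collar 64 mm across up to the rim; mouth 58 mm inside. Origin: centre of its underside, z up. A like cup nests in it with 2 mm play all round and rests, collar on rim, 22 mm higher.
- loose_cup: The same steel stacking cup (54 mm high, upright collar 64 mm across from 32 to 54 mm height, 60 to 130 g), standing upright on the table to the right of the case. Origin: centre of its underside, z up.
- beaker: Small glass beaker, 46 x 52 x 58 mm, on the table; origin: centre of its underside. To be left alone.
- timer: Lab timer, 66 x 68 x 18 mm, flat on the table; origin: centre of its underside. To be left alone.
- petri: Petri dish, 89 mm across, 15 mm high, on the table; origin: centre of its underside. To be left alone.
- scissors: Orange-handled scissors, 73 x 169 x 9 mm, flat on the table; origin: centre of the underside. To be left alone.
Not all that is in view belongs to the job. What is shaped like the loose_cup but pink is not meant.

How it is judged:
By the outcome, as a careful person would: the job done as asked, in the order asked, and still so for the second after the job is handed in, with the robot touching nothing.
It also fails if it takes over 58 s, if anything falls off the work surface, if the arm or the gripper's body presses on something with over 40 N, if the wrist force passes 120 N, or if a joint passes its speed limit or range.

## Working session

There is one attempt and no reset: what is moved stays moved. The work goes in short steps, Python scripts to look and compute and a shell command to move; the robot and the scene stay as the last step left them, time stands still between calls to the robot, and variables do not carry over. Pictures are saved under pics/ and viewed, at most 10 in all, crops included, and the job is handed in when it is done.

```bash
mkdir -p pics; ls
python3 - <<'E'
from station import get_obs, optics
import cv2, numpy as np
o=get_obs(); print({k:np.round(v,3).tolist() for k,v in o.items()})
for n in ("top","side"):
    im=optics.get_image(n); cv2.imwrite(f"pics/{n}0.png",im[:,:,::-1]); m=optics.camera_model(n); print(n,m)
E
```

```text
pics
{'t': 0.0, 'q': [-1.282, 0.053, 1.614, 0.0, 1.476, -0.119], 'dq': [-0.001, 0.001, 0.0, 0.001, 0.001, 0.0], 'effort': [0.002, -39.368, -37.017, -0.0, 0.007, 0.0], 'tool_pos': [0.248, -0.573, 0.23], 'tool_rot': [-3.075, -0.636, 0.0], 'contact_force': [-0.288, 0.146, 0.659], 'wrist_torque': [0.006, 0.019, -0.042], 'grip_force': 0.0, 'opening': 0.085}
top {'fx': 424.44155174745765, 'fy': 424.44155174745765, 'cx': 279.83649032437927, 'cy': 213.89096660495554, 'cam_to_world': array([[ 0.00191863,  0.991015  , -0.13373699,  0.36546976],
       [-0.99997255,  0.00285849,  0.00683606, -0.07274049],
       [ 0.00715693,  0.13372021,  0.99099328,  1.14205561],
       [ 0.        ,  0.        ,  0.        ,  1.        ]])}
side {'fx': 496.53723319224576, 'fy': 496.53723319224576, 'cx': 281.408757426139, 'cy': 205.6179458314082, 'cam_to_world': array([[ 0.99902465, -0.03715814,  0.02385398,  0.56918555],
       [ 0.04231618,  0.65136503, -0.75758362, -1.28497148],
       [ 0.01261275,  0.75785412,  0.65230211,  1.11486227],
       [ 0.        ,  0.        ,  0.        ,  1.        ]])}
```

View pics/top0.png

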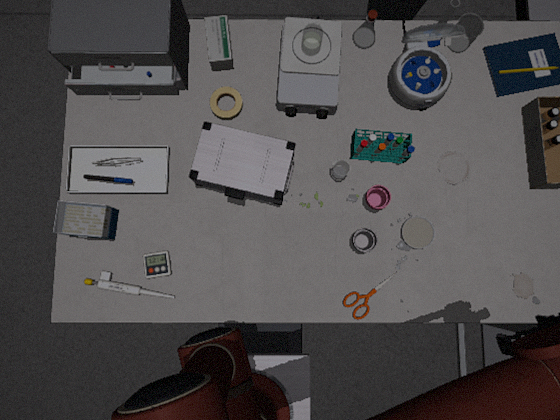

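View pics/side0.png

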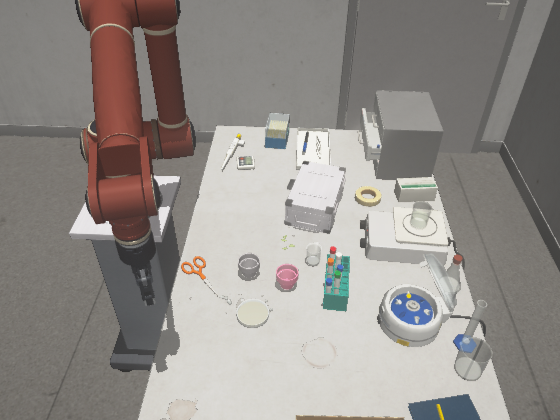

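The top view shows the case lid at about (243,162) and its tab at (236,194). Candidates for the cup:
- Steel cup at (363,240): grey, and the one I choose.
- Pink cup at (377,197): excluded by the task.
- Glass beaker at (340,170).
- Petri dish at (417,233).

Side view: steel cup (249,266), pink cup (287,276), case (316,195).

```bash
cat > h.py <<'E'
import numpy as np, cv2
from station import get_obs, optics
from scipy.spatial.transform import Rotation as R
def ray(n,uv,m=None):
    m=m or optics.camera_model(n); T=m["cam_to_world"]
    d=np.array([(uv[0]-m["cx"])/m["fx"],-(uv[1]-m["cy"])/m["fy"],-1.]); return T[:3,3],T[:3,:3]@d
def plane(n,uv,z,m=None):
    c,d=ray(n,uv,m); return c+d*(z-c[2])/d[2]
def tri(a,b):
    (c1,d1),(c2,d2)=a,b
    s=np.linalg.lstsq(np.c_[d1,-d2],c2-c1,rcond=None)[0]; p,q=c1+d1*s[0],c2+d2*s[1]
    return (p+q)/2,np.linalg.norm(p-q)
def proj(n,p,m=None):
    m=m or optics.camera_model(n); T=m["cam_to_world"]; x=T[:3,:3].T@(np.asarray(p)-T[:3,3])
    return np.array([m["cx"]+m["fx"]*x[0]/-x[2], m["cy"]-m["fy"]*x[1]/-x[2]])
E
python3 - <<'E'
from h import *
a=cv2.imread("pics/top0.png"); s=cv2.imread("pics/side0.png")
A=cv2.resize(a[110:215,180:320],None,fx=4,fy=4,interpolation=cv2.INTER_CUBIC)
B=cv2.resize(a[220:260,340:390],None,fx=4.8,fy=4.8,interpolation=cv2.INTER_CUBIC)
C=cv2.resize(s[245:285,225:275],None,fx=4.8,fy=4.8,interpolation=cv2.INTER_CUBIC)
W=np.zeros((420,800,3),np.uint8); W[:,:560]=A; W[:192,560:]=B; W[200:392,560:]=C
cv2.imwrite("pics/crop1.png",np.clip(W*1.4,0,255).astype(np.uint8))
g=cv2.cvtColor(a,cv2.COLOR_BGR2HSV)
sub=a[110:215,180:320]; gray=cv2.cvtColor(sub,cv2.COLOR_BGR2GRAY)
print(gray[50,::10],gray[::8,60])
E
```

```text
[106 108 129 136 139 139 134 136 135 139 135 135 112 111] [ 36 108 109 138 134 136 134 139 141 141  37  22 121 118]
```

View pics/crop1.png

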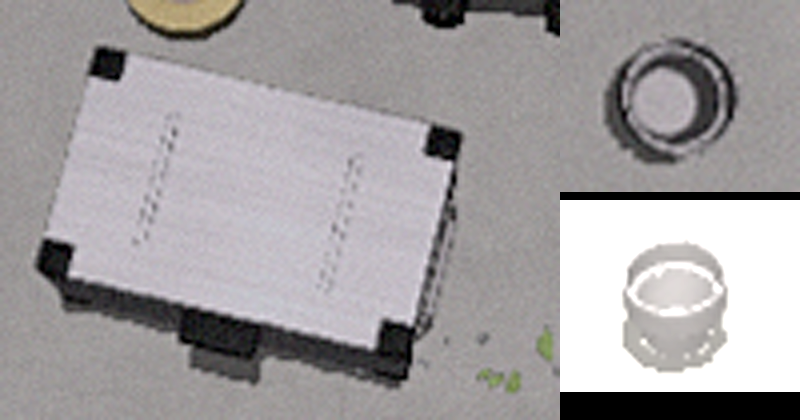

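The crop confirms the grey steel cup: upright, rim centre at about top (364.4,240.2) and side (249.2,261). The lid corners in the top view are about (203,121), (295.7,142), (189.5,176.5) and (282,198.5).

Run:
```python
from h import *
px=dict(TL=(92,45),TR=(463,128),BL=(38,266),BR=(409,354))
P={k:plane("top",(180+(u+.5)/4-.5,110+(v+.5)/4-.5),.095) for k,(u,v) in px.items()}
for k,p in P.items(): print(k,p.round(4))
l=lambda a,b:P[b]-P[a]
for a,b in (("TL","TR"),("BL","BR"),("BL","TL"),("BR","TR")): d=l(a,b); print(a,b,np.linalg.norm(d).round(4),np.arctan2(d[1],d[0]).round(3))
c=sum(P.values())/4; print("centre",c)
th=np.mean([np.arctan2(*l("TR","TL")[1::-1]),np.arctan2(*l("BR","BL")[1::-1])])-np.pi/2; print("yaw",th)
x=np.array([np.cos(th),np.sin(th),0])
print("tab",c-x*.097,"hinge",c+x*.075)
for n in("top","side"): print("tabpx",n,proj(n,(c-x*.097)*[1,1,0]+[0,0,.07]))
print("cup top",plane("top",(364.2,240.0),.054),"side",plane("side",(249,261),.054))
for nm,uv,z in (("pink",(377,197),.04),("petri",(417,233),.01),("beaker",(340,170),.04),("scis",(357,303),.005)): print(nm,plane("top",uv,z).round(3))
print(optics.camera_model("wrist")); print(R.from_rotvec(get_obs()["tool_rot"]).as_matrix().round(3))
```

```text
TL [0.7466 0.1183 0.095 ]
TR [ 0.6927 -0.1192  0.095 ]
BL [0.602  0.1484 0.095 ]
BR [ 0.5466 -0.085   0.095 ]
TL TR 0.2435 -1.794
BL BR 0.2399 -1.804
BL TL 0.1478 -0.205
BR TR 0.1501 -0.23
centre [0.64698517 0.01563092 0.095     ]
yaw -0.22810570179696477
tab [0.55249781 0.03756579 0.095     ] hinge [ 0.7200424  -0.00132904  0.095     ]
tabpx top [233.89605662 197.36597322]
tabpx side [289.10929218 184.91147282]
cup top [ 0.44524465 -0.29712414  0.054     ] side [ 0.44706387 -0.3039027   0.054     ]
pink [ 0.56  -0.337  0.04 ]
petri [ 0.468 -0.448  0.01 ]
beaker [ 0.632 -0.24   0.04 ]
scis [ 0.283 -0.284  0.005]
{'fx': 336.02755666571863, 'fy': 336.02755666571863, 'cx': 279.6895755864204, 'cy': 210.83787436154353, 'cam_to_world': array([[ 0.39659234,  0.86765043,  0.2998287 ,  0.32632536],
       [-0.91799213,  0.37563387,  0.12723852, -0.53978005],
       [-0.00222726, -0.3257022 ,  0.94546978,  0.3725888 ],
       [ 0.        ,  0.        ,  0.        ,  1.        ]])}
[[ 0.918  0.397 -0.001]
 [ 0.397 -0.918  0.002]
 [ 0.    -0.002 -1.   ]]
```

```bash
python3 -m pendant '[[[26,-26,0],[0,0,0],0],[[26,-26,0],[0,0,0],0],[[26,-26,0],[0,0,0],0],[[26,-26,0],[0,0,0],0],[[26,-26,0],[0,0,0],0],[[26,-26,0],[0,0,0],0],[[26,-26,0],[0,0,0],0],[[26,-26,0],[0,0,0],0],[[26,-26,0],[0,0,0],0],[[26,-26,0],[0,0,0],0],[[26,-26,0],[0,0,0],0],[[26,-26,0],[0,0,0],0]]'; python3 -m pendant '[[[26,-26,0],[0,0,0],0],[[26,-26,0],[0,0,0],0],[[26,-26,0],[0,0,0],0],[[26,-26,0],[0,0,0],0],[[26,-26,0],[0,0,0],0],[[26,-26,0],[0,0,0],0],[[0,0,0],[0,0,0.106],0],[[0,0,0],[0,0,0.106],0],[[0,0,0],[0,0,0.106],0],[[0,0,0],[0,0,0.106],0],[[0,0,0],[0,0,0.106],0],[[0,0,0],[0,0,0.106],0]]'
```

```text
t: 1.1
tool_pos: [0.4106, -0.1617, 0.2309]
tool_rot: [-3.077, -0.635, 0.0]
contact_force: [0.8, -0.2, -0.3]
opening: -0.0001
grip_force: 0.0
t: 2.1
tool_pos: [0.4915, 0.0416, 0.2307]
tool_rot: [3.12, -0.366, -0.002]
contact_force: [-0.2, -0.6, -0.5]
opening: -0.0002
grip_force: 0.0
```

```bash
python3 -m pendant '[[[0,0,0],[0,0.12,0],0],[[0,0,0],[0,0.12,0],0],[[0,0,0],[0,0.12,0],0],[[0,0,0],[0,0.12,0],0],[[0,0,0],[0,0.12,0],0],[[0,0,0],[0,0.12,0],0],[[0,0,0],[0,0.12,0],0],[[0,0,0],[0,0,0],0]]'
cat > s.py <<'E'
from h import *
import sys
o=get_obs(); M=R.from_rotvec(o["tool_rot"]).as_matrix(); p=o["tool_pos"]
print("q",np.round(o["q"],3),"p",np.round(p,4),"z",M[:,2].round(3),"x",M[:,0].round(3),"F",np.round(o["contact_force"],1),"open",round(o["opening"],4),"t",o["t"])
if len(sys.argv)>3:
    g=np.array(eval(sys.argv[1]+","+sys.argv[2]+","+sys.argv[3])); print("tool shift mm",(M.T@(g-p)*1000).round(1))
th=-.2285; X=np.array([np.cos(th),np.sin(th),0]); E=np.array([.5525,.0376,.07])
r=p-E; print("rel E: along case x %.1f y %.1f z %.1f mm"%(r@X*1e3,(-r[0]*X[1]+r[1]*X[0])*1e3,r[2]*1e3), "case x in tool",(M.T@X).round(3),"up in tool",M[2].round(3))
E
python3 s.py
```

```text
t: 2.77
tool_pos: [0.4875, 0.0421, 0.2226]
tool_rot: [2.773, -0.314, 1.224]
contact_force: [-0.0, 0.0, -2.1]
opening: -0.0001
grip_force: 0.0
q [ 0.051 -0.836  2.435 -0.304  0.754  1.984] p [0.4875 0.0421 0.2226] z [ 0.72  -0.168 -0.674] x [ 0.657 -0.15   0.739] F [-0.   0.  -2.1] open -0.0001 t 2.7667
rel E: along case x -64.3 y -10.3 z 152.6 mm case x in tool [0.674 0.002 0.739] up in tool [ 0.739  0.003 -0.674]
```

```bash
python3 -m pendant '[[[-14.4,-1.3,16.3],[0,0,0],0],[[-14.4,-1.3,16.3],[0,0,0],0],[[-14.4,-1.3,16.3],[0,0,0],0],[[-14.4,-1.3,16.3],[0,0,0],0],[[-14.4,-1.3,16.3],[0,0,0],0],[[-14.4,-1.3,16.3],[0,0,0],0],[[-14.4,-1.3,16.3],[0,0,0],0],[[-14.4,-1.3,16.3],[0,0,0],0],[[0,0,0],[0,0,0],0]]'; python3 s.py
python3 - <<'E'
from h import *
a=optics.get_image("wrist")[:,:,::-1]; b=optics.get_image("side")[:,:,::-1]
b=cv2.resize(b[120:260,200:360],None,fx=2.5,fy=2.5)
W=np.zeros((420,800,3),np.uint8); W[:300,:400]=cv2.resize(a,(400,300)); W[:350,400:]=b
cv2.imwrite("pics/c2.png",W)
E
```

```text
t: 3.52
tool_pos: [0.5118, 0.046, 0.0529]
tool_rot: [2.772, -0.318, 1.219]
contact_force: [-0.7, 0.2, -0.5]
opening: -0.0003
grip_force: 0.0
q [ 0.063 -0.387  2.488 -0.761  0.318  2.505] p [0.5118 0.046  0.0529] z [ 0.717 -0.171 -0.676] x [ 0.659 -0.151  0.737] F [-0.7  0.2 -0.5] open -0.0003 t 3.5167
rel E: along case x -41.6 y -1.1 z -17.1 mm case x in tool [ 0.676 -0.002  0.737] up in tool [ 0.737  0.004 -0.676]
```

View pics/c2.png

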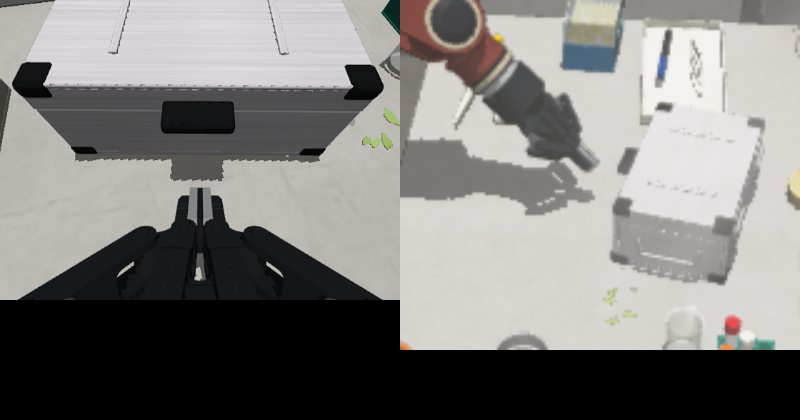

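```bash
python3 -m pendant '[[[4.3,0,6.4],[0,0,0],0],[[4.3,0,6.4],[0,0,0],0],[[4.3,0,6.4],[0,0,0],0],[[4.3,0,6.4],[0,0,0],0],[[4.3,0,6.4],[0,0,0],0],[[4.3,0,6.4],[0,0,0],0],[[0,0,0],[0,0,0],0]]'; python3 s.py
python3 - <<'E'
import numpy as np
t0=np.radians(47.4)
def pose(a):
    t=min(t0,max(np.pi/2-a,np.radians(0)))
    d=np.array([np.sin(t),-np.cos(t)]); x=np.array([np.cos(t),np.sin(t)])
    E=172*np.array([1-np.cos(a),np.sin(a)])
    return E+14*d-11*x,t,x,d
p,t,x,d=np.array([4,-23.]),t0,np.array([np.cos(t0),np.sin(t0)]),np.array([np.sin(t0),-np.cos(t0)])
for i in range(1,37):
    a=i*.05; q,t2,x2,d2=pose(a); v=q-p
    print(i,round(a,2),"sx %.1f sz %.1f ry %.3f"%(v@x,v@d,t2-t), q.round(0)); p,t,x,d=q,t2,x2,d2
E
```

```text
t: 4.2
tool_pos: [0.5593, 0.0358, 0.0533]
tool_rot: [2.767, -0.32, 1.236]
contact_force: [-2.1, -0.2, -1.9]
opening: 0.0
grip_force: 1.2
q [ 0.026 -0.238  2.385 -0.848  0.256  2.575] p [0.5593 0.0358 0.0533] z [ 0.725 -0.171 -0.667] x [ 0.65  -0.152  0.745] F [-2.1 -0.2 -1.9] open 0.0 t 4.2
rel E: along case x 7.1 y -0.2 z -16.7 mm case x in tool [ 0.667 -0.002  0.745] up in tool [ 0.745  0.001 -0.667]
1 0.05 sx 9.7 sz -10.2 ry 0.000 [ 3. -9.]
2 0.1 sx 6.7 sz -5.3 ry 0.000 [ 4. -0.]
3 0.15 sx 7.0 sz -5.0 ry 0.000 [5. 8.]
4 0.2 sx 7.2 sz -4.6 ry 0.000 [ 6. 17.]
5 0.25 sx 7.5 sz -4.3 ry 0.000 [ 8. 25.]
6 0.3 sx 7.7 sz -3.9 ry 0.000 [11. 33.]
7 0.35 sx 7.9 sz -3.5 ry 0.000 [13. 41.]
8 0.4 sx 8.0 sz -3.1 ry 0.000 [16. 49.]
9 0.45 sx 8.2 sz -2.7 ry 0.000 [20. 57.]
10 0.5 sx 8.3 sz -2.3 ry 0.000 [24. 65.]
11 0.55 sx 8.4 sz -1.9 ry 0.000 [28. 72.]
12 0.6 sx 8.5 sz -1.4 ry 0.000 [33. 80.]
13 0.65 sx 8.5 sz -1.0 ry 0.000 [38. 87.]
14 0.7 sx 8.6 sz -0.6 ry 0.000 [43. 93.]
15 0.75 sx 8.5 sz -0.2 ry -0.006 [ 49. 100.]
16 0.8 sx 7.9 sz -0.4 ry -0.050 [ 54. 106.]
17 0.85 sx 7.9 sz -0.4 ry -0.050 [ 59. 111.]
18 0.9 sx 7.9 sz -0.4 ry -0.050 [ 65. 117.]
19 0.95 sx 7.9 sz -0.4 ry -0.050 [ 71. 122.]
20 1.0 sx 7.9 sz -0.4 ry -0.050 [ 77. 127.]
21 1.05 sx 7.9 sz -0.4 ry -0.050 [ 84. 132.]
22 1.1 sx 7.9 sz -0.4 ry -0.050 [ 91. 136.]
23 1.15 sx 7.9 sz -0.4 ry -0.050 [ 97. 140.]
24 1.2 sx 7.9 sz -0.4 ry -0.050 [104. 143.]
25 1.25 sx 7.9 sz -0.4 ry -0.050 [112. 146.]
26 1.3 sx 7.9 sz -0.4 ry -0.050 [119. 149.]
27 1.35 sx 7.9 sz -0.4 ry -0.050 [127. 152.]
28 1.4 sx 7.9 sz -0.4 ry -0.050 [134. 154.]
29 1.45 sx 7.9 sz -0.4 ry -0.050 [142. 156.]
30 1.5 sx 7.9 sz -0.4 ry -0.050 [150. 157.]
31 1.55 sx 7.9 sz -0.4 ry -0.050 [158. 158.]
32 1.6 sx 8.3 sz -0.0 ry -0.021 [166. 158.]
33 1.65 sx 8.6 sz 0.5 ry 0.000 [175. 157.]
34 1.7 sx 8.6 sz 0.9 ry 0.000 [183. 157.]
35 1.75 sx 8.5 sz 1.3 ry 0.000 [192. 155.]
36 1.8 sx 8.4 sz 1.7 ry 0.000 [200. 154.]
```

```bash
python3 -m pendant '[[[5.3,0,-6.8],[0,0,0],0],[[5.3,0,-6.8],[0,0,0],0],[[7,0,-5],[0,0,0],0],[[7.2,0,-4.6],[0,0,0],0],[[7.5,0,-4.3],[0,0,0],0],[[7.7,0,-3.9],[0,0,0],0],[[7.9,0,-3.5],[0,0,0],0],[[8,0,-3],[0,0,0],0]]'; python3 s.py
python3 - <<'E'
from h import *
a=optics.get_image("wrist")[:,:,::-1]; b=optics.get_image("side")[:,:,::-1]
b=cv2.resize(b[120:260,200:360],None,fx=2.5,fy=2.5)
W=np.zeros((420,800,3),np.uint8); W[:300,:400]=cv2.resize(a,(400,300)); W[:350,400:]=b
cv2.imwrite("pics/c3.png",W)
E
```

```text
t: 4.87
tool_pos: [0.5683, 0.0345, 0.1222]
tool_rot: [2.767, -0.318, 1.24]
contact_force: [-0.1, -0.1, -2.5]
opening: 0.0004
grip_force: 0.6
q [ 0.02  -0.379  2.35  -0.506  0.388  2.213] p [0.5683 0.0345 0.1222] z [ 0.727 -0.169 -0.666] x [ 0.648 -0.151  0.746] F [-0.1 -0.1 -2.5] open 0.0004 t 4.8667
rel E: along case x 16.1 y 0.6 z 52.2 mm case x in tool [ 0.666 -0.     0.746] up in tool [ 0.746 -0.001 -0.666]
```

View pics/c3.png

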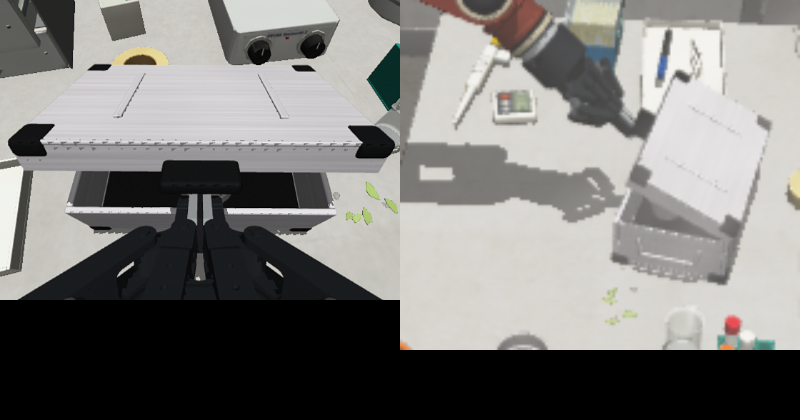

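The lid is rising, with the tab (wrist view (200,175)) on the fingers. I'll continue along the arc.

```bash
python3 -m pendant '[[[8.2,0,-2.7],[0,0,0],0],[[8.3,0,-2.3],[0,0,0],0],[[8.4,0,-1.9],[0,0,0],0],[[8.5,0,-1.4],[0,0,0],0],[[8.5,0,-1],[0,0,0],0],[[8.5,0,-0.6],[0,0,0],0],[[8.5,0,-0.2],[0,-0.006,0],0],[[7.9,0,-0.4],[0,-0.05,0],0],[[7.9,0,-0.4],[0,-0.05,0],0],[[7.9,0,-0.4],[0,-0.05,0],0],[[7.9,0,-0.4],[0,-0.05,0],0],[[7.9,0,-0.4],[0,-0.05,0],0]]'; python3 s.py
```

```text
t: 5.97
tool_pos: [0.6265, 0.0212, 0.1986]
tool_rot: [2.93, -0.335, 0.878]
contact_force: [-0.3, -0.3, -1.0]
opening: 0.0002
grip_force: 0.4
q [-0.039 -0.243  2.023 -0.144  0.793  1.831] p [0.6265 0.0212 0.1986] z [ 0.536 -0.123 -0.835] x [ 0.814 -0.189  0.55 ] F [-0.3 -0.3 -1. ] open 0.0002 t 5.9667
rel E: along case x 75.7 y 0.8 z 128.6 mm case x in tool [0.835 0.001 0.55 ] up in tool [ 0.55  -0.001 -0.835]
```

```bash
python3 -m pendant '[[[7.9,0,-0.4],[0,-0.05,0],0],[[7.9,0,-0.4],[0,-0.05,0],0],[[7.9,0,-0.4],[0,-0.05,0],0],[[7.9,0,-0.4],[0,-0.05,0],0],[[7.9,0,-0.4],[0,-0.05,0],0],[[7.9,0,-0.4],[0,-0.05,0],0],[[7.9,0,-0.4],[0,-0.05,0],0],[[7.9,0,-0.4],[0,-0.05,0],0],[[7.9,0,-0.4],[0,-0.05,0],0],[[7.9,0,-0.4],[0,-0.05,0],0],[[7.9,0,-0.4],[0,-0.05,0],0],[[8.3,0,0],[0,-0.02,0],0]]'; python3 s.py;  python3 -m pendant '[[[8.6,0,0.5],[0,0,0],0],[[8.6,0,0.9],[0,0,0],0],[[8.5,0,1.3],[0,0,0],0],[[8.4,0,1.7],[0,0,0],0],[[0,0,0],[0,0,0],0],[[-20,0,0],[0,0,0],0],[[-30,0,-10],[0,0,0],0],[[-30,0,-10],[0,0,0],0]]'; python3 s.py
```

```text
t: 6.97
tool_pos: [0.7134, 0.0009, 0.2309]
tool_rot: [3.121, -0.357, 0.023]
contact_force: [0.6, 0.8, 0.3]
opening: 0.0003
grip_force: 0.0
q [-1.030e-01  2.480e-01  1.398e+00 -1.000e-03  1.481e+00  1.696e+00] p [0.7134 0.0009 0.2309] z [ 0.014 -0.002 -1.   ] x [ 0.974 -0.226  0.014] F [0.6 0.8 0.3] open 0.0003 t 6.9667
rel E: along case x 165.1 y 0.7 z 160.9 mm case x in tool [1.    0.001 0.014] up in tool [ 0.014 -0.001 -1.   ]
t: 7.63
tool_pos: [0.6648, 0.0118, 0.2435]
tool_rot: [3.12, -0.358, 0.018]
contact_force: [0.2, -0.8, 1.2]
opening: -0.0001
grip_force: 0.0
q [-0.093  0.131  1.509 -0.002  1.49   1.706] p [0.6648 0.0118 0.2435] z [ 0.011 -0.003 -1.   ] x [ 0.974 -0.226  0.011] F [ 0.2 -0.8  1.2] open -0.0001 t 7.6333
rel E: along case x 115.2 y 0.4 z 173.5 mm case x in tool [1.    0.    0.011] up in tool [ 0.011  0.    -1.   ]
```

```bash
python3 -m pendant '[[[-11.9,29.4,0],[0,0,0],1],[[-11.9,29.4,0],[0,0,0],1],[[-11.9,29.4,0],[0,0,0],1],[[-11.9,29.4,0],[0,0,0],1],[[-11.9,29.4,0],[0,0,0],1],[[-11.9,29.4,0],[0,0,0],1],[[-11.9,29.4,0],[0,0,0],1],[[-11.9,29.4,0],[0,0,0],1],[[-11.9,29.4,0],[0,0,0],1],[[-11.9,29.4,0],[0,0,0],1],[[-11.9,29.4,0],[0,0,0],1],[[-11.9,29.4,0],[0,0,0],1]]';python3 -m pendant '[[[0,0,0],[0,0,0],1],[[0,0,0],[0,0,0],1]]'; python3 s.py
python3 - <<'E'
from h import *
np.save("wm.npy",optics.camera_model("wrist"),allow_pickle=True)
im={n:optics.get_image(n)[:,:,::-1] for n in("wrist","top","side")}
for n in im: cv2.imwrite(f"pics/{n}4.png",im[n])
W=np.zeros((600,800,3),np.uint8); W[:300,:400]=cv2.resize(im["wrist"],(400,300)); W[:300,400:]=cv2.resize(im["top"][100:220,170:330],(400,300)); W[300:,:400]=cv2.resize(im["side"][120:260,240:400],(400,300),interpolation=cv2.INTER_CUBIC)
cv2.imwrite("pics/c4.png",np.clip(W*1.2,0,255))
E
```

```text
t: 8.63
tool_pos: [0.4462, -0.3004, 0.2432]
tool_rot: [3.119, -0.357, 0.023]
contact_force: [-0.5, -1.1, -0.1]
opening: 0.0853
grip_force: 0.0
t: 8.8
tool_pos: [0.4465, -0.3004, 0.2431]
tool_rot: [3.119, -0.362, 0.023]
contact_force: [0.7, 0.4, 0.3]
opening: 0.0854
grip_force: 0.0
q [-0.734 -0.172  1.809  0.007  1.493  1.067] p [ 0.4465 -0.3004  0.2431] z [ 0.014 -0.003 -1.   ] x [ 0.973 -0.229  0.014] F [0.7 0.4 0.3] open 0.0854 t 8.8
rel E: along case x -26.6 y -353.2 z 173.1 mm case x in tool [ 1.    -0.002  0.014] up in tool [ 0.014 -0.    -1.   ][ WARN:0@2.086] global loadsave.cpp:1063 imwrite_ Unsupported depth image for selected encoder is fallbacked to CV_8U.
```

View pics/c4.png

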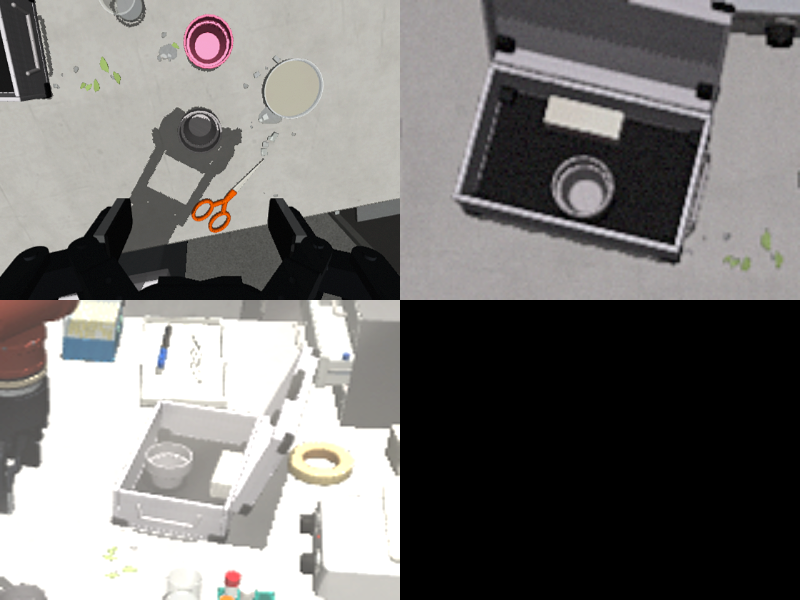

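The lid is open on its stop. The case cup shows at about top px (243,174), rim centre. The loose cup is at wrist px (281,182).

Run:
```python
from h import *
wm=np.load("wm.npy",allow_pickle=True).item()
T=cv2.imread("pics/top4.png"); Wr=cv2.imread("pics/wrist4.png"); S=cv2.imread("pics/side4.png")
def up(a,x0,y0,w,h,k): return cv2.resize(a[y0:y0+h,x0:x0+w],None,fx=k,fy=k,interpolation=cv2.INTER_CUBIC)
def circ(a,x0,y0,w,h,k,r0,r1):
    g=cv2.GaussianBlur(cv2.cvtColor(up(a,x0,y0,w,h,k),cv2.COLOR_BGR2GRAY),(5,5),1.5)
    g=cv2.normalize(g,None,0,255,cv2.NORM_MINMAX)
    c=cv2.HoughCircles(g,cv2.HOUGH_GRADIENT_ALT,1,4,param1=120,param2=.6,minRadius=int(r0*k),maxRadius=int(r1*k))
    return [] if c is None else [((u+.5)/k+x0-.5,(v+.5)/k+y0-.5,r/k) for u,v,r in c[0][:,:3]]
# expected radii
f=lambda n,p,r,m=None:np.linalg.norm(proj(n,p,m)-proj(n,np.array(p)+[0,r,0],m))
print("exp top r",f("top",(.61,0,.06),.032),f("top",(.61,0,.06),.029),"wrist",f("wrist",(.446,-.3,.054),.032,wm))
print("case cup");
for c in circ(T,225,155,40,40,8,9,14): print(np.round(c,1),plane("top",c[:2],.06).round(4))
print("loose wrist")
for c in circ(Wr,240,140,80,80,5,20,34): print(np.round(c,1),plane("wrist",c[:2],.054,wm).round(4))
T0=cv2.imread("pics/top0.png")
print("loose top")
for c in circ(T0,343,220,40,40,8,9,14): print(np.round(c,1),plane("top",c[:2],.054).round(4))
a=up(T,225,155,40,40,10); b=up(Wr,240,140,80,80,5); cc=up(S,290,165,40,30,10)
V=np.zeros((600,800,3),np.uint8); V[:400,:400]=np.clip(a*1.5,0,255); V[:400,400:]=np.clip(b*1.5,0,255)
V[400:600,:400]=cv2.resize(S[175:205,290:350],(400,200))
cv2.imwrite("pics/c5.png",V)
```

```text
exp top r 12.305176753935552 11.151359338304687 wrist 31.17170111417928
case cup
[241.9 173.8  12.5] [0.6165 0.0187 0.06  ]
[242.7 173.6  10.2] [0.6172 0.0167 0.06  ]
[241.1 177.1  12.1] [0.6079 0.0208 0.06  ]
[242.3 176.7   9.9] [0.6089 0.0176 0.06  ]
[244.9 175.4  10.6] [0.6122 0.0108 0.06  ]
[245.1 179.2  12.8] [0.6023 0.0104 0.06  ]
[246.1 172.4  11.8] [0.6202 0.008  0.06  ]
[244.9 175.4  12.5] [0.6122 0.0108 0.06  ]
[240.6 172.6  10.5] [0.6198 0.0223 0.06  ]
[242.6 171.4  11. ] [0.6229 0.0171 0.06  ]
loose wrist
[277.6 180.8  28.2] [ 0.4529 -0.299   0.054 ]
[281.  186.2  27.2] [ 0.4466 -0.3011  0.054 ]
[280.2 183.6  24.7] [ 0.4495 -0.3009  0.054 ]
[280.  180.4  30.4] [ 0.4528 -0.3015  0.054 ]
[284.6 187.6  29.6] [ 0.4444 -0.3043  0.054 ]
[284.2 179.   24.6] [ 0.4532 -0.3059  0.054 ]
[271.6 182.   24.7] [ 0.4531 -0.2928  0.054 ]
[284.6 177.4  21.6] [ 0.4547 -0.3067  0.054 ]
[283.2 187.4  23.3] [ 0.4449 -0.303   0.054 ]
loose top
[361.2 239.4  10.9] [ 0.4467 -0.2894  0.054 ]
[363.4 238.4  11.4] [ 0.4493 -0.2953  0.054 ]
[363.6 241.7  10.2] [ 0.4409 -0.2954  0.054 ]
[360.4 241.9  11.4] [ 0.4402 -0.2873  0.054 ]
[366.9 239.7   9.9] [ 0.4461 -0.3042  0.054 ]
[364.2 240.8  12.1] [ 0.4432 -0.297   0.054 ]
[361.2 242.9  12.7] [ 0.4377 -0.2892  0.054 ]
[360.9 237.9  12.1] [ 0.4505 -0.2889  0.054 ]
[359.1 240.8  12.8] [ 0.4431 -0.2839  0.054 ]
[366.9 241.9  12.7] [ 0.4403 -0.304   0.054 ]
[363.4 243.1  11.1] [ 0.4374 -0.295   0.054 ]
[366.2 238.6  11. ] [ 0.449  -0.3023  0.054 ]
[363.4 243.1   9.7] [ 0.4374 -0.295   0.054 ]
```

View pics/c5.png

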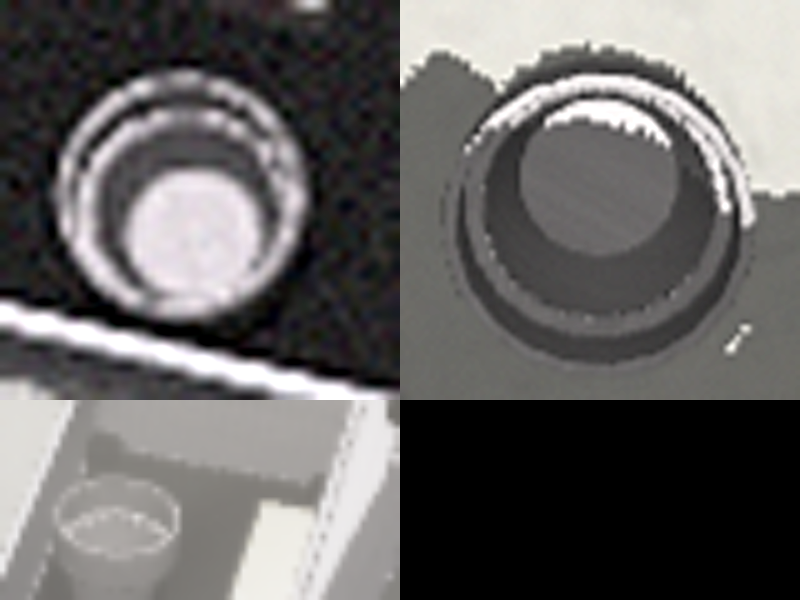

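```bash
python3 -m pendant '[[[0,0,19],[0,-0.014,0],1],[[0,0,19],[0,0,0],1],[[0,0,19],[0,0,0],1],[[0,0,19],[0,0,0],1],[[0,0,19],[0,0,0],1],[[0,0,19],[0,0,0],1],[[0,0,19],[0,0,0],1],[[0,0,19],[0,0,0],1],[[0,0,19],[0,0,0],1],[[0,0,19],[0,0,0],1],[[0,0,10],[0,0,0],1],[[0,0,8],[0,0,0],1]]';python3 -m pendant '[[[0,0,0],[0,0,0],1]]'; python3 s.py
python3 - <<'E'
from h import *
print("case cup top",plane("top",(242.6,173.9),.06),"side",plane("side",(307,192.1),.06),tri(ray("top",(242.6,173.9)),ray("side",(307,192.1))))
im={n:optics.get_image(n)[:,:,::-1] for n in("wrist","side")}
for n in im: cv2.imwrite(f"pics/{n}6.png",im[n])
W=np.zeros((300,800,3),np.uint8); W[:,:400]=cv2.resize(im["wrist"],(400,300)); W[:,400:]=cv2.resize(im["side"][210:300,190:310],(400,300),interpolation=cv2.INTER_CUBIC)
cv2.imwrite("pics/c6.png",W)
E
```

```text
t: 9.95
tool_pos: [0.447, -0.298, 0.0324]
tool_rot: [-3.119, 0.355, 0.005]
contact_force: [0.5, 0.6, 0.5]
opening: 0.0858
grip_force: 0.0
t: 10.03
tool_pos: [0.4468, -0.2982, 0.0326]
tool_rot: [-3.119, 0.356, 0.005]
contact_force: [-0.9, 0.2, -0.6]
opening: 0.0855
grip_force: 0.0
q [-0.727  0.06   1.961 -0.     1.125  1.071] p [ 0.4468 -0.2982  0.0326] z [-0.003  0.003 -1.   ] x [ 0.974 -0.225 -0.004] F [-0.9  0.2 -0.6] open 0.0855 t 10.0333
rel E: along case x -26.9 y -351.0 z -37.4 mm case x in tool [ 1.     0.001 -0.004] up in tool [-0.004 -0.002 -1.   ]
case cup top [0.61629577 0.01696245 0.06      ] side [0.61369158 0.01475438 0.06      ] (array([0.61511892, 0.01680449, 0.05885394]), np.float64(0.0028466018066811774))
```

View pics/c6.png

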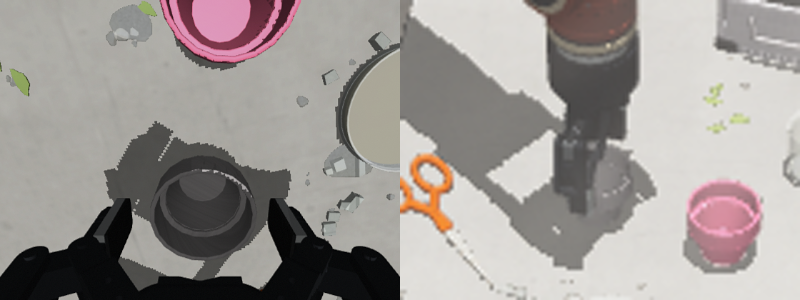

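The cup (wrist view (203,208)) sits centred between the pads (128 and 272). Closing.

```bash
python3 -m pendant '[[[0,0,0],[0,0,0],0.6],[[0,0,0],[0,0,0],0.6],[[0,0,0],[0,0,0],0.4],[[0,0,0],[0,0,0],0.4],[[0,0,0],[0,0,0],0.4],[[0,0,0],[0,0,0],0.4],[[0,0,-4],[0,0,0],0.4],[[0,0,-10],[0,0,0],0.4],[[0,0,-20],[0,0,0],0.4],[[0,0,-30],[0,0,0],0.4],[[0,0,-30],[0,0,0],0.4],[[0,0,-30],[0,0,0],0.4]]' 40; python3 -m pendant '[[[0,0,-20],[0,0,0],0.4],[[0,0,0],[0,0,0],0.4],[[0,0,0],[0,0,0],0.4]]'; python3 s.py
python3 - <<'E'
from h import *
np.save("wm7.npy",optics.camera_model("wrist"),allow_pickle=True)
im={n:optics.get_image(n)[:,:,::-1] for n in("wrist","side")}
for n in im: cv2.imwrite(f"pics/{n}7.png",im[n])
W=np.zeros((450,800,3),np.uint8); W[:,:400]=cv2.resize(im["wrist"][200:400,190:370],(400,450),interpolation=cv2.INTER_CUBIC); W[:400,400:]=cv2.resize(im["side"][180:280,200:300],(400,400),interpolation=cv2.INTER_CUBIC)
cv2.imwrite("pics/c7.png",np.clip(W.astype(int)*14//10,0,255))
E
```

```text
t: 11.13
tool_pos: [0.4471, -0.2993, 0.1602]
tool_rot: [-3.121, 0.358, 0.001]
contact_force: [-1.1, -1.4, -0.7]
opening: 0.0617
grip_force: 43.8
t: 11.38
tool_pos: [0.4481, -0.3002, 0.1805]
tool_rot: [3.119, -0.358, 0.004]
contact_force: [-0.2, 0.3, -1.9]
opening: 0.0618
grip_force: 43.8
q [-0.728 -0.118  1.865 -0.     1.391  1.071] p [ 0.4481 -0.3002  0.1805] z [ 0.002 -0.002 -1.   ] x [ 0.974 -0.226  0.003] F [-0.2  0.3 -1.9] open 0.0618 t 11.3833
rel E: along case x -25.1 y -352.7 z 110.5 mm case x in tool [1.    0.    0.003] up in tool [ 0.003  0.002 -1.   ][ WARN:0@1.039] global loadsave.cpp:1063 imwrite_ Unsupported depth image for selected encoder is fallbacked to CV_8U.
```

View pics/c7.png

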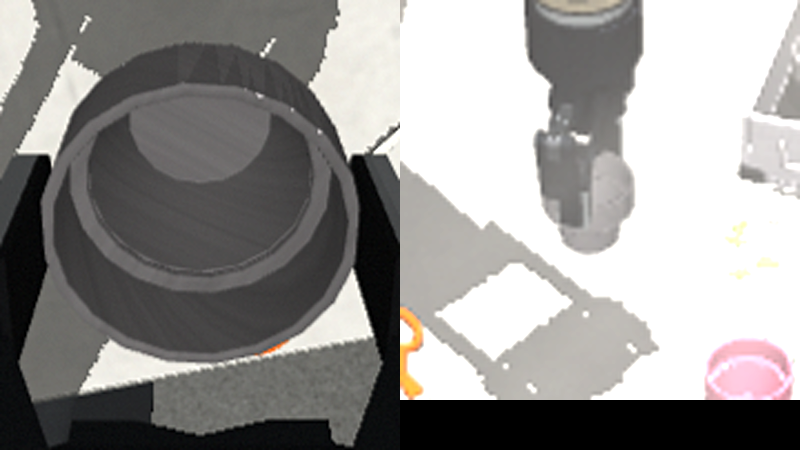

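The cup is held upright, with its rim spanning wrist crop x 42–358 and y 85–360. Next I work out the cup's offset in the tool and the goal shift.

Run:
```python
from h import *
m=np.load("wm7.npy",allow_pickle=True).item(); o=get_obs(); M=R.from_rotvec(o["tool_rot"]).as_matrix(); p=o["tool_pos"]
c=lambda u,v:(190+(u+.5)/(400/180)-.5,200+(v+.5)/2.25-.5)
for z in (.196,.202):
    a=[plane("wrist",c(*k),z,m) for k in((200,85),(200,360),(42,205),(358,205))]
    print(z,"diam",np.linalg.norm(a[0]-a[1]),np.linalg.norm(a[2]-a[3]))
    mid=(a[0]+a[1])/2; print("off in tool mm from front/back",(M.T@(mid-p)*1e3).round(1),"left/right",(M.T@((a[2]+a[3])/2-p)*1e3).round(1))
# validate wrist-cam bias: case-corner-free check using the top-cam cup estimate in wrist4 image
```

```text
0.196 diam 0.06258091202858178 0.06191466684481934
off in tool mm from front/back [  0.1   0.1 -18.7] left/right [  6.1   0.1 -18.8]
0.202 diam 0.05962845680679897 0.058993643876227186
off in tool mm from front/back [  4.1   0.1 -24.7] left/right [  9.9   0.1 -24.8]
```

Run:
```python
from h import *
o=get_obs(); p=o["tool_pos"]
for zb in(.139,.148):
  for off in (0,.004):
    c=np.array([p[0]+off*.974,p[1]-off*.226,0])
    th=np.linspace(0,2*np.pi,73)
    def ring(r,z): return np.array([proj("side",c+[r*np.cos(t),r*np.sin(t),z]) for t in th])
    f=ring(.020,zb); k=ring(.032,zb+.032); rr=ring(.032,zb+.054)
    s=lambda q:((q-[200,180])*4+[400,0]).round(0)
    print(zb,off,"foot bottom",s(np.array([f[:,0].mean(),f[:,1].max()])),"collar right",s(np.array([k[:,0].max(),k[:,1].max()])),"rim top",s(np.array([rr[:,0].max(),rr[:,1].min()])))
im=cv2.imread("pics/side7.png"); V=cv2.resize(im[205:255,225:275],(600,600),interpolation=cv2.INTER_CUBIC)
cv2.imwrite("pics/c8.png",V)
```

```text
0.139 0 foot bottom [593. 256.] collar right [638. 235.] rim top [637. 147.]
0.139 0.004 foot bottom [598. 257.] collar right [643. 236.] rim top [643. 148.]
0.148 0 foot bottom [593. 246.] collar right [638. 225.] rim top [637. 138.]
0.148 0.004 foot bottom [598. 248.] collar right [643. 226.] rim top [643. 139.]
```

View pics/c8.png

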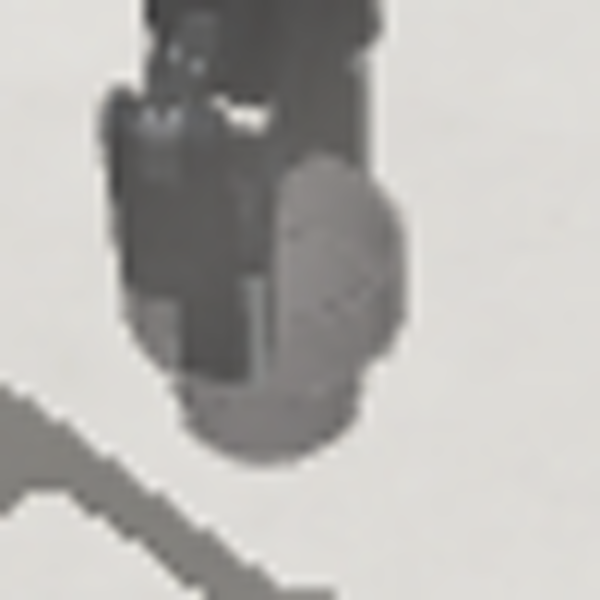

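The cup base sits about 40 mm below the TCP, centred between the fingers, with the fingertips above the bottom of the collar. Now I move to hover over the case cup.

```bash
python3 -m pendant '[[[7.7,-28.8,-5.2],[0,0,0],0.4],[[7.7,-28.8,-5.2],[0,0,0],0.4],[[7.7,-28.8,-5.2],[0,0,0],0.4],[[7.7,-28.8,-5.2],[0,0,0],0.4],[[7.7,-28.8,-5.2],[0,0,0],0.4],[[7.7,-28.8,-5.2],[0,0,0],0.4],[[7.7,-28.8,-5.2],[0,0,0],0.4],[[7.7,-28.8,-5.2],[0,0,0],0.4],[[7.7,-28.8,-5.2],[0,0,0],0.4],[[7.7,-28.8,-5.2],[0,0,0],0.4],[[7.7,-28.8,-5.2],[0,0,0],0.4],[[7.7,-28.8,-5.2],[0,0,0],0.4]]'; python3 -m pendant '[[[0,0,0],[0,0,0],0.4],[[0,0,0],[0,0,0],0.4]]'; python3 s.py
python3 - <<'E'
from h import *
m=optics.camera_model("wrist"); np.save("wm9.npy",m,allow_pickle=True)
im=optics.get_image("wrist")[:,:,::-1]; cv2.imwrite("pics/wrist9.png",im)
print("expected rim px",proj("wrist",(.615,.016,.06),m))
g=cv2.cvtColor(im,cv2.COLOR_BGR2GRAY)
for r in range(110,250,6): print(r,g[r,216:350:6])
E
```

```text
t: 12.48
tool_pos: [0.6151, 0.0175, 0.2384]
tool_rot: [3.121, -0.358, -0.008]
contact_force: [0.4, -0.6, -0.5]
opening: 0.0622
grip_force: 43.9
t: 12.65
tool_pos: [0.6153, 0.0172, 0.2388]
tool_rot: [3.121, -0.354, -0.006]
contact_force: [-0.7, -0.4, -0.9]
opening: 0.0617
grip_force: 43.9
q [-0.093  0.029  1.625 -0.     1.492  1.704] p [0.6153 0.0172 0.2388] z [-0.004  0.    -1.   ] x [ 0.975 -0.224 -0.004] F [-0.7 -0.4 -0.9] open 0.0617 t 12.65
rel E: along case x 65.7 y -5.6 z 168.8 mm case x in tool [ 1.     0.003 -0.004] up in tool [-0.004  0.001 -1.   ]
expected rim px [281.50875341 185.70220075]
110 [ 29 239 239 240 240 240 240 241 242 242 242 241 241 240 249  32  30  31
  31  31  31  31  32]
116 [ 32  20  21  37  40  38  72  74  81  54 139 129  92 146 158  31  32  31
  31  30  32  30  30]
122 [30 33 32 31 30 29 30 32 31 32 30 32 31 31 31 33 31 33 30 31 30 29 32]
128 [30 32 33 31 30 31 30 31 29 32 32 30 31 32 31 31 31 32 31 30 29 29 30]
134 [31 31 31 30 31 28 31 30 31 30 31 31 32 31 31 33 30 30 31 31 32 31 31]
140 [30 31 30 31 32 31 29 31 29 31 31 31 31 33 31 31 30 30 32 31 31 3
[... 919 characters left out ...]
3  93  99  99  75  62  61  69  68  61  57  92  96  96  96
 100 196 198 197 190]
212 [78 78 78 79 81 80 80 81 81 94 98 97 96 81 82 82 81 80 81 80 88 86 87]
218 [77 78 78 77 77 77 79 78 79 80 78 79 79 80 78 78 78 78 79 79 87 86 86]
224 [72 74 76 76 77 78 69 62 62 62 63 63 62 67 60 70 81 81 82 81 80 86 88]
230 [135 135 137 101 105  60  60  61  62  63  64  63  63  59  62  60  62  97
 123 120 238 240 239]
236 [208 208 208  68  59  62  62  63  61  62  64  61  60  61  61  63  61  61
  55 213 212 204 212]
242 [208 210 182  58  62  60  98 101  98  90  90  90  91  94  98  97  58  62
  57  51 211 208 205]
248 [208 208  57  61  98  98  96  98  96  97 100 101 101  99  99  95  94 101
  56  56 202 210 205]
```

Run:
```python
from h import *
m=np.load("wm9.npy",allow_pickle=True).item()
g=cv2.cvtColor(cv2.imread("pics/wrist9.png"),cv2.COLOR_BGR2GRAY)
print("col 281 rows145-165",g[145:166,281],"rows 205-222",g[205:223,281])
print("col 276",g[145:166,276],g[205:223,276])
for r in (180,184,188,192,196): print(r,"L",g[r,246:260],"R",g[r,302:318])
```

```text
col 281 rows145-165 [ 22  15  10  32  62  68  56 184 228 152  77  75 198 169  98  90  96  98
  98 101 101] rows 205-222 [85 66 59 61 60 63 70 95 96 84 81 81 79 74 79 72 67 67]
col 276 [ 28  31  21  20  58  70  55 175 226 213 124  44 196 226 151  95  99 100
 101  99 100] [ 92  69  59  61  63  62  64  98 100  85  80  80  78  78  66  60  61  62]
180 L [ 14  12  94 102  83  50  68  97 101 103  54  55  59  60] R [ 60  55  87  92  94  72  45  80  96 100  37  13  16  14  16  16]
184 L [ 14   9  95 107  96  56  70  98  99 101  86  60  59  62] R [48 78 94 96 99 61 43 79 93 93 34 11 15 14 14 16]
188 L [ 14  10  65 101 106  59  50  49  78  99 102  97  74  63] R [93 98 98 91 56 47 44 81 96 85 31 13 15 16 16 17]
192 L [ 15  14   9  65  99 102  73  55  52  59  98 103 104 102] R [ 98  94  66  52  50  56  94 101  59  22  12  15  16  16  17  17]
196 L [ 16  14  15  13  24  94 107 101  64  54  56  55  62  81] R [ 53  53  52  48  79  97 100  41  13  14  15  14  14  15  15  15]
```

Run:
```python
from h import *
m=np.load("wm9.npy",allow_pickle=True).item(); o=get_obs(); M=R.from_rotvec(o["tool_rot"]).as_matrix(); p=o["tool_pos"]
for z in(.057,.06):
  a=[plane("wrist",k,z,m) for k in((279.8,151.5),(279.8,213.5),(247.7,183),(311.8,183))]
  print(z,np.linalg.norm(a[0]-a[1]),np.linalg.norm(a[2]-a[3]))
  for c in ((a[0]+a[1])/2,(a[2]+a[3])/2): print(c.round(4),(M.T@(c-p)*1e3).round(1))
```

```text
0.057 0.06333325743480285 0.06360779433166952
[0.6168 0.0173 0.057 ] [  2.4  -1.7 181.8]
[0.6173 0.0172 0.057 ] [  2.8  -1.7 181.8]
0.06 0.06274667689224327 0.06301867108076942
[0.6176 0.0171 0.06  ] [  3.1  -1.7 178.8]
[0.6181 0.0171 0.06  ] [  3.6  -1.7 178.8]
```

```bash
python3 -m pendant '[[[1.5,-1.7,0],[0,0.004,0],0.4],[[0,0,14],[0,0,0],0.4],[[0,0,14],[0,0,0],0.4],[[0,0,14],[0,0,0],0.4],[[0,0,14],[0,0,0],0.4],[[0,0,14],[0,0,0],0.4],[[0,0,14],[0,0,0],0.4],[[0,0,14],[0,0,0],0.4],[[0,0,14],[0,0,0],0.4],[[0,0,14],[0,0,0],0.4],[[0,0,4],[0,0,0],0.4],[[0,0,0],[0,0,0],0.4]]'; python3 s.py; python3 -m pendant '[[[0,0,4],[0,0,0],0.4],[[0,0,4],[0,0,0],0.4],[[0,0,4],[0,0,0],0.4],[[0,0,4],[0,0,0],0.4],[[0,0,0],[0,0,0],0.4]]'; python3 s.py
```

```text
t: 13.7
tool_pos: [0.617, 0.0173, 0.1091]
tool_rot: [3.121, -0.358, 0.001]
contact_force: [0.2, -0.6, -1.0]
opening: 0.0618
grip_force: 43.9
q [-9.200e-02  1.370e-01  1.734e+00 -1.000e-03  1.270e+00  1.707e+00] p [0.617  0.0173 0.1091] z [ 0.    -0.001 -1.   ] x [ 0.974 -0.226  0.001] F [ 0.2 -0.6 -1. ] open 0.0618 t 13.7
rel E: along case x 67.4 y -5.1 z 39.1 mm case x in tool [1.    0.    0.001] up in tool [ 0.001  0.    -1.   ]
t: 14.12
tool_pos: [0.6178, 0.0172, 0.0945]
tool_rot: [3.121, -0.358, 0.004]
contact_force: [-0.4, 0.4, -1.2]
opening: 0.0618
grip_force: 43.9
q [-9.200e-02  1.540e-01  1.742e+00 -1.000e-03  1.243e+00  1.707e+00] p [0.6178 0.0172 0.0945] z [ 0.003 -0.001 -1.   ] x [ 0.974 -0.226  0.003] F [-0.4  0.4 -1.2] open 0.0618 t 14.1167
rel E: along case x 68.2 y -5.1 z 24.5 mm case x in tool [1.    0.    0.003] up in tool [ 0.003  0.    -1.   ]
```

```bash
python3 -m pendant '[[[0,0,4],[0,0,0],0.4],[[0,0,4],[0,0,0],0.4],[[0,0,3],[0,0,0],0.4],[[0,0,0],[0,0,0],0.4]]'; python3 -m pendant '[[[0,0,3],[0,0,0],0.4],[[0,0,3],[0,0,0],0.4],[[0,0,0],[0,0,0],0.4]]'; python3 -m pendant '[[[0,0,3],[0,0,0],0.4],[[0,0,2],[0,0,0],0.4],[[0,0,0],[0,0,0],0.4]]'; python3 -m pendant '[[[0,0,2],[0,0,0],0.4],[[0,0,0],[0,0,0],0.4]]'
```

```text
t: 14.45
tool_pos: [0.6177, 0.0172, 0.0833]
tool_rot: [3.121, -0.358, 0.004]
contact_force: [-0.4, 0.2, 0.6]
opening: 0.0615
grip_force: 44.0
t: 14.7
tool_pos: [0.6179, 0.0172, 0.0776]
tool_rot: [3.121, -0.358, 0.005]
contact_force: [-0.4, -0.3, -0.2]
opening: 0.0616
grip_force: 43.9
t: 14.95
tool_pos: [0.618, 0.0172, 0.0727]
tool_rot: [3.121, -0.358, 0.005]
contact_force: [-0.6, -0.3, -1.1]
opening: 0.0615
grip_force: 43.9
t: 15.12
tool_pos: [0.6182, 0.0172, 0.071]
tool_rot: [3.121, -0.358, 0.006]
contact_force: [-0.6, -0.3, -0.4]
opening: 0.0618
grip_force: 44.0
```

```bash
for i in 1; do python3 -m pendant '[[[0,0,1.5],[0,0,0],0.4],[[0,0,0],[0,0,0],0.4]]'; python3 -m pendant '[[[0,0,1.5],[0,0,0],0.4],[[0,0,0],[0,0,0],0.4]]';  python3 -m pendant '[[[0,0,1.5],[0,0,0],0.4],[[0,0,0],[0,0,0],0.4]]'; done | egrep 'tool_pos|force'
```

```text
tool_pos: [0.6183, 0.0171, 0.0696]
contact_force: [-0.5, 0.2, -0.9]
grip_force: 44.0
tool_pos: [0.6183, 0.0172, 0.0681]
contact_force: [0.0, 0.5, -0.2]
grip_force: 43.9
tool_pos: [0.6183, 0.0171, 0.0666]
contact_force: [0.1, -0.2, -0.5]
grip_force: 43.9
```

```bash
(python3 -m pendant '[[[0,0,1.5],[0,0,0],0.4],[[0,0,0],[0,0,0],0.4]]'; python3 -m pendant '[[[0,0,1.5],[0,0,0],0.4],[[0,0,0],[0,0,0],0.4]]';  python3 -m pendant '[[[0,0,1.5],[0,0,0],0.4],[[0,0,0],[0,0,0],0.4]]') | egrep 'tool_pos|force'
```

```text
tool_pos: [0.6182, 0.0171, 0.065]
contact_force: [-0.5, 0.6, -0.4]
grip_force: 44.0
tool_pos: [0.6189, 0.0169, 0.0651]
contact_force: [-2.6, -0.4, 4.3]
grip_force: 44.3
tool_pos: [0.6196, 0.0168, 0.0652]
contact_force: [-3.6, 0.1, 10.4]
grip_force: 44.8
```

```bash
python3 -m pendant '[[[0,0,-2.5],[0,0,0],0.4],[[0,0,0],[0,0,0],0.4],[[0,0,0],[0,0,0],0.8],[[0,0,0],[0,0,0],0.9],[[0,0,0],[0,0,0],0.9],[[0,0,0],[0,0,0],0.9],[[0,0,0],[0,0,0],0.9]]'; python3 -m pendant '[[[0,0,-5],[0,0,0],0.9],[[0,0,-10],[0,0,0],0.9],[[0,0,-20],[0,0,0],0.9],[[0,0,-25],[0,0,0],0.9],[[0,0,-25],[0,0,0],0.9],[[0,0,-25],[0,0,0],0.9],[[0,0,-25],[0,0,0],0.9],[[0,0,-25],[0,0,0],0.9],[[0,0,-15],[0,0,0],0.9],[[0,0,0],[0,0,0],0.9]]'
python3 - <<'E'
from h import *
m=optics.camera_model("wrist"); np.save("wm10.npy",m,allow_pickle=True)
im=optics.get_image("wrist")[:,:,::-1]; cv2.imwrite("pics/wrist10.png",im)
g=cv2.cvtColor(im,cv2.COLOR_BGR2GRAY); o=get_obs(); print(o["tool_pos"])
for z in(.06,.082):
    q=proj("wrist",(.617,.0172,z),m); e=[proj("wrist",(.617+.032*a,.0172+.032*b,z),m) for a,b in((1,0),(-1,0),(0,1),(0,-1))]
    print(z,q.round(1),np.round(e,1).tolist())
for r in range(124,236,4): print(r,g[r,232:330:4])
E
```

```text
t: 16.7
tool_pos: [0.6183, 0.0172, 0.0646]
tool_rot: [3.121, -0.358, 0.006]
contact_force: [-0.3, -0.5, -0.1]
opening: 0.0768
grip_force: 0.0
t: 17.53
tool_pos: [0.62, 0.0172, 0.2459]
tool_rot: [3.121, -0.357, 0.021]
contact_force: [1.4, -0.3, 0.0]
opening: 0.0768
grip_force: 0.0
[0.61891878 0.01719986 0.24277337]
0.06 [281.2 189.8] [[273.9, 159.1], [288.1, 218.9], [250.6, 196.7], [312.3, 182.8]]
0.082 [281.3 195.7] [[273.5, 163.1], [288.6, 226.4], [248.7, 203.0], [314.4, 188.3]]
124 [ 34  39  36  41  41  66  45  72  39  76  42  88  75 137 132 131 136 140
  31  33  32  29  30  31  29]
128 [30 28 30 28 31 31 31 32 31 30 30 33 31 32 31 32 30 30 30 32 30 31 30 30
 30]
132 [29 29 30 29 32 28 30 30 30 32 30 30 31 31 31 31 31 30 31 31 31 30 31 32
 30]
136 [30 29 28 30 30 29 30 32 30 31 31 30 31 31 31 31 31 31 32 30 30 32 31 31
 31]
140 [31 30 29 30 30 31 31 30 30 30 32 29 30 30 30 31 31 30 31 30 32 31 32 33
 31]
144 [29 29 31 30 31 32 30 30 30 32 30 30 31 31 31 30 31 32 30 29 31 32 31 30
 30]
148 [28 31 28 30 28 31 30 32 30 31 31 31 32 31 30 29 31 30 32 32 31 31 31 30
 31]
152 [31 29 30 30
[... 1405 characters left out ...]
]
208 [ 13  13  15  13  11 103  54  98  99  67  71  73  74  74  73  71  89  96
  53  97  11  15  14  14  15]
212 [ 76  80  81  82  82  79  83  60  82 104  93  70  68  69  85  99  86  56
  70 102  93  94  92  93  93]
216 [76 77 79 78 78 78 87 78 62 59 73 96 96 96 72 58 57 61 77 78 78 78 78 77
 77]
220 [ 76  77  76  77  77  77  77  80 104  60  62  64  64  62  60  58  94  82
  79  78  78  79  78  79  80]
224 [ 76  76  77  76  78  76  76  77  77  82 103 102  99 100 104  86  77  78
  78  77  78  77  77  78  78]
228 [76 77 76 78 77 77 76 78 76 77 78 79 80 79 80 80 81 80 81 81 81 80 81 80
 80]
232 [120 119 121 120 120 121 121 122 122 121 123 122 124 123 124 125 125 124
 124 126 126 127 129 127 127]
```

```bash
python3 -m pendant '[[[-30,0,-10],[0,0,0],0.9],[[-30,0,-10],[0,0,0],0.9],[[-30,0,-10],[0,0,0],0.9],[[-30,0,-10],[0,0,0],0.9],[[-30,0,-10],[0,0,0],0.9],[[-30,0,-10],[0,0,0],0.9],[[-30,0,0],[0,0,0],0.9],[[0,0,0],[0,0,0],0.9]]'
python3 - <<'E'
from h import *
s=optics.get_image("side")[:,:,::-1]; t=optics.get_image("top")[:,:,::-1]; cv2.imwrite("pics/side11.png",s); cv2.imwrite("pics/top11.png",t)
for n,im,ref in(("side",s,"side4"),("top",t,"top4")):
    d=cv2.absdiff(im,cv2.imread(f"pics/{ref}.png")).max(2)
    k,_,st,c=cv2.connectedComponentsWithStats((d>35).astype(np.uint8))
    print(n,[x.tolist() for x in st[1:] if x[4]>25])
g=cv2.cvtColor(s,cv2.COLOR_BGR2GRAY)
for zb in (.006,.028):
    print(zb,"rim centre px",proj("side",(.617,.0165,zb+.054)).round(1),"left/right",proj("side",(.585,.0165,zb+.054)).round(1),proj("side",(.649,.0165,zb+.054)).round(1),"far/near rows",proj("side",(.617,.0485,zb+.054)).round(1),proj("side",(.617,-.0155,zb+.054)).round(1))
for r in range(168,212,2): print(r,g[r,292:332:2])
E
```

```text
t: 18.25
tool_pos: [0.4095, 0.0658, 0.2978]
tool_rot: [3.121, -0.355, 0.004]
contact_force: [0.1, -0.0, 0.4]
opening: 0.0769
grip_force: 0.0
side [[0, 0, 272, 220, 23051], [79, 135, 45, 39, 727], [154, 175, 26, 5, 77], [90, 176, 14, 17, 123], [151, 189, 25, 37, 401], [144, 193, 15, 19, 167], [95, 196, 9, 16, 85], [116, 210, 21, 7, 89], [185, 215, 78, 74, 2143]]
top [[229, 160, 25, 19, 168], [236, 170, 13, 10, 37], [234, 172, 22, 15, 79], [216, 172, 267, 248, 20159], [117, 204, 130, 198, 13606], [322, 325, 19, 22, 68], [340, 328, 12, 11, 31], [325, 366, 10, 13, 33], [324, 367, 21, 18, 63], [200, 373, 15, 29, 190], [126, 379, 56, 41, 1601], [227, 390, 56, 30, 857], [108, 403, 18, 17, 123], [178, 402, 29, 18, 163]]
0.006 rim centre px [308.  191.8] left/right [298.5 191.5] [317.5 192.2] far/near rows [308.  185.9] [308.  197.9]
0.028 rim centre px [308.3 186.7] left/right [298.7 186.4] [317.9 187. ] far/near rows [308.3 180.8] [308.3 192.8]
168 [213 211 153 160 150 152 144 163 188 207 230 192 177 166 166 166 165 165
 164 175]
170 [211 211 202 203 199 228 124 148 150 155 158 163 173 167 
[... 1065 characters left out ...]
228]
196 [183 134 137 125 131 137 140 141 140 141 138 151 128 112 113 114 115 127
 228 229]
198 [130 134 134 120 131 139 139 162 160 140 140 132 121 112 113 114 116 171
 230 230]
200 [133 133 164 110 138 134 139 138 139 139 137 131 112 112 114 115 116 231
 230 231]
202 [131 136 111 108 115 127 135 137 137 137 131 108 112 113 114 116 128 230
 230 232]
204 [131 149 111 107 109 129 132 132 133 130 118 107 112 114 115 116 161 234
 232 233]
206 [134 116 110 106 107 117 131 133 132 127 106 108 113 115 117 118 146 157
 170 180]
208 [131 109 110 110 109 104 105 107 107 106 106 113 114 116 117 118 163 155
 156 161]
210 [180 214 226 190 125 106 106 107 108 109 111 114 115 117 117 117 157 155
 153 153]
```

```bash
python3 -c "
from station import ctrl; print(ctrl.finish_job())"
```

```text
the job is handed in; nothing more can be done
None
```

The lid is open on its stop, and the steel cup is nested upright and, by the side-camera rim heights, fully home in the case cup; the other things on the table showed no movement, and I handed the job in at about 18 s.

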